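# Snap a specimen cassette shut in the hand-lever press

## Task

Stand the upright specimen cassette in the nest between the jaws of the little lever press, with its proud lid facing one of the jaw pads, and let go of it. Then squeeze the press's two handles together, feeling the resistance rise, until the lid gives and snaps home; stop there, because squeezing on after the snap cracks the cassette, and never use more than 25 N on a handle. Let the handles spring back and leave the closed cassette standing in the nest, with the things round about undisturbed.

Things in the scene. Friction and masses are not known exactly. Their poses are not given: they have to be found in the camera images.
- press: fixed hand press: grey-painted base plate 145 x 68 x 10 mm with two steel levers lying flat above it, 29 to 41 mm above the worktop. Origin: on the worktop under the middle of the nest; x points from the handles to the pivots, y is the direction in which the jaws close, z up. Two pivot posts, 47 mm high, stand at x = 85, y = -18 and +18 mm; all else on it is lower
- nest (a point): centre of the nest floor, on the base plate, 10 mm above the worktop; axes as the press. The cassette stands here, its y axis along the nest's y, lid to either pad. Ribs 4 mm high before and behind leave 37 mm along x for the 30 mm wide cassette. Open, the jaw pads (16 mm round, 35 mm above the worktop) stand at y = -22.5 mm and at y = +19.5 to +27.5 mm
- lever_left: steel lever with a grey grip on the press's +y side, hinged at x = 85, y = 18 mm (origin there, 35 mm above the worktop); sprung open against a stop, turns inward up to 0.165 rad. Its jaw pad is a set screw, screwed in by 0 to 8 mm: the setting differs each time and is not measured, so the lid may snap anywhere from 25 to 42 mm over both grips. Grip force reaches the pad 1.8 times larger
- lever_right: mirror image of lever_left on the press's -y side, but with a fixed pad
- handle_left (a point): middle of the left grip: an 11 mm thick round bar along the press's x axis, 35 mm above the worktop, reaching 27 mm each way; open it lies at x = -70, y = +29.5 mm in the press frame (70 mm over both grips). The handles move independently. Their springs need 1.3 to 2.8 N at each grip; the lid adds up to about 11 N at its peak, which then falls away over about 5 mm of closing
- handle_right (a point): middle of the right grip, open at x = -70, y = -29.5 mm in the press frame. Once the lid has snapped, only the springs (2 to 3 N a grip) are felt for the next 2 mm or so of closing (over both grips); then the pads bear hard on the closed cassette, which stands 12 N at a pad, that is 6 N more than the springs at a grip. Let go before the snap and the lid comes out again
- cassette: loose grey plastic case 30 mm (x) x 24 mm (y) x 50 mm high, 0.09 kg, standing upright. Origin: centre of its underside. The aluminium lid is on its -y face; the plain +-x faces, 30 mm apart, are for gripping: held high, near the top 20 mm, the fingers stay above the press's levers
- lid_face (a point): middle of the lid's outer face, 25 mm above the cassette's underside; the lid is 24 x 42 mm and at the start stands 4.5 mm proud of the case, at y = -16.5 mm in the cassette's frame
- lid (a joint): travel of the lid into the case: 0 proud (as found) to 0.004 m fully home. It resists at once with about 21 N, then less and less; past 0.0027 m (dead centre) its spring snaps it home by itself and keeps it there
- sample_box: bystander: clear sample box 44 x 62 x 23 mm
- steel_sample_2: bystander: ground steel cylinder, 38 mm across, 28 mm high
- steel_sample_4: bystander: ground steel cylinder, 40 mm across, 24 mm high
- mount_4: bystander: round resin mount, 30 mm across, 16 mm high
- loupe: bystander: black eye loupe 38 x 38 x 38 mm
- abrasive_pads: bystander: stack of abrasive pads 76 x 113 x 10 mm
- tape_1: bystander: roll of tape, 96 mm across, 25 mm high
Things that resemble listed ones, but are neither listed nor needed, are in the scene too. Leave any green or yellow look-alike of the cassette alone.

How it is judged:
On the way, in this order (a step that is already met when the one before it is completed fails the run):
1. the cassette stands in the nest, square to the jaws and released, its lid still proud (x of cassette in the frame of nest between -0.007 and 0.007 m and y of cassette in the frame of nest between -0.01 and 0.01 m and z of cassette in the frame of nest below 0.003 m and angle between cassette's own z axis and vertical below 0.1 rad and angle between the y axis of cassette and the y axis of nest, either way round below 0.25 rad and contact force between the fingers and cassette below 0.05 N and value of joint lid below 0.0008 m), for 0.2 s.
2. both jaws bear on the cassette with more than 10 N, the lid not yet home (contact force between each of lever_left, lever_right and cassette above 10 N and value of joint lid below 0.0025 m), for 0.02 s.
3. the lid has snapped home (value of joint lid above 0.0035 m), for 0.2 s.
At the end, for the whole second after the job is handed in: the lid is home (at least 3.5 mm of its 4 mm travel), and the cassette stands upright (within 0.1 rad) and at rest on the nest floor, within 9 mm of the nest's centre along x and 16 mm along y, no longer squeezed by the jaws (under 3 N) (value of joint lid above 0.0035 m and x of cassette in the frame of nest between -0.009 and 0.009 m and y of cassette in the frame of nest between -0.016 and 0.016 m and z of cassette in the frame of nest below 0.003 m and angle between cassette's own z axis and vertical below 0.1 rad and linear speed of cassette below 0.01 m/s and contact force between each of lever_left, lever_right and cassette below 3 N); the robot touches nothing.
It fails at once if the jaws squeeze on with more than 12 N after the lid has snapped home (the cassette cracks) (value of joint lid above 0.0035 m and contact force between any of lever_left, lever_right and cassette above 12 N).
It fails at once if more than 25 N on a handle (contact force between the fingers and lever_left above 25 N or contact force between the fingers and lever_right above 25 N).
It fails at once if a bystander is shifted by more than 30 mm (distance of any of sample_box, steel_sample_2, steel_sample_4, mount_4, loupe, abrasive_pads, tape_1 from where it was at the start of the episode above 0.03 m).
It also fails if it takes over 61 s, if anything falls off the work surface, if the arm or the gripper's body presses on something with over 40 N, if the wrist force passes 120 N, or if a joint passes its speed limit or range.

## Robot

A 6-joint arm with a two-finger parallel gripper is mounted at the origin on a cart in front of the work surface, level with it; the furniture and walls round the work are solid. World frame = base frame: x ahead of the robot, y to its left, z up, the work surface at z = 0. Lengths are in m, angles in rad, forces in N, time in s.
With the tool pointing down it reaches from about 0.225 to 0.875 m from the base axis. Payload 3.4 kg.
Tool frame: the origin (TCP) lies midway between the tips of the shut fingers; the grasp point (between the pads) lies 19 mm behind it; z points along the fingers, y is the line along which they close (so a half turn about z gives the same grasp; the last joint's range is limited). The gripper opens to 85 mm and grips with 20 to 120 N. Pads are 22 mm wide; open, the fingers measure 114 mm over their backs; the gripper's body (76 mm by 85 mm) begins 54 mm behind the grasp point. The pads swing forward as they close: fully open they stand 13 mm farther back than shut.
Start: joints at [-1.413, 0.276, 1.505, -0, 1.361, -0.121], TCP at [0.158, -0.553, 0.231] pointing down, gripper open.
Joint ranges: [-2.89, 2.89], [-0.75, 2.08], [0.22, 2.7], [-1.18, 4.32], [0.11, 2.71], [-2.7, 2.7]. Speed limits (rad/s): [2.57, 2.57, 3.14, 3.14, 3.14, 3.14].

## Interface

Orientations are given as a unit quaternion [w, x, y, z].
In Python, from rig import * gives the robot as it stands.
- The arm moves only by the tool apply_moves, never from a script. Its argument "steps" is one flat list of numbers, 4 for each row, row after row: the shift along the world's x, y, z in cm, then the turn about the world's z in degrees. A call has 1 to 8 rows; each row is the pose to reach, as a shift and turn from the pose commanded when the call began; what a row does not reach only later rows make up. A row lasts 1/12 s, in which the tool goes at most 41.7 mm and 7.16 degrees, less where a joint would pass 70% of its speed; a pose out of reach is approached as far as the arm can. A call with a gripper value outside its range is refused whole. "jaw" is the closure in counts, from 0 (fully open) to 255 (shut), set as the call begins (left out, the last holds). The fingers move at their own pace and stop on an object; "newtons" is the grip in N (left out, the last holds). Time passes only in rows, so rows that repeat a pose let the fingers close. It gives the time, the measured TCP pose, the force, the opening and the grip force at its end, in the units of the state.
- get_state(): the state, without advancing time (a new reading comes with each control period).
- get_image(name): name is "scene" or "top" or "wrist"; returns the picture (480x640x3 uint8, red, green, blue); there is no depth.
- calibration(name): a dict with "fx", "fy", "cx", "cy" (pixels), "xyz" and "rotation" of the camera in the world. Camera axes: x right, y up, looking along -z (the intrinsics and any distortion apply to the point x, -y, -z); pixel columns grow to the right and rows downward; lengths in m; the calibration is good to about 2 mm. A picture is of the moment at which its call begins: read the wrist's pose just before it. calibration takes no time and is no camera call; for the wrist camera it gives the pose at the moment of the call.
- sign_off(): hands the job in; it is judged then, once.
The state is a dict: "clock": time; "qpos": joint angles; "qd": joint speeds; "effort": joint torques, N m; "position": TCP position; "ee_rot": TCP orientation; "contact_force": force on the tool from outside, world axes, zero at the start; "moment": the same for the moment, N m; "width": finger opening in m; "gripper_force": force on a finger pad.
Only numpy, scipy, OpenCV 4.12 (cv2) and the standard library are available. Lean on these libraries where they do the work, as an engineer would, in place of code of your own. Each camera call takes 0.05 s, during which the arm holds its last target. There are 200 camera calls.

## Working session

There is one attempt and no reset: what is moved stays moved. The work goes in short steps, Python scripts to look and compute and a tool call to move; the robot and the scene stay as the last step left them, time stands still between calls to the robot, and variables do not carry over. Pictures are saved under pics/ and viewed, at most 10 in all, crops included, and the job is handed in when it is done.

Besides the shell and the picture viewer there is one more tool, called after "Emit:" in YAML: its name, and indented under it one key for each argument. apply_moves: Moves the arm, as the interface text tells. Its arguments: {"type":"object","properties":{"steps":{"type":"array","items":{"type":"number"}},"jaw":{"type":"number"},"newtons":{"type":"number"}},"required":["steps"]}

```bash
mkdir -p pics
cat > h.py <<'E'
from rig import *
import numpy as np, cv2
def save(n,f,crop=None,s=1):
    im=np.asarray(get_image(n)); 
    np.save('pics/'+f+'.npy',im)
    if crop: im=im[crop[1]:crop[3],crop[0]:crop[2]]
    im=cv2.resize(im,None,fx=s,fy=s,interpolation=cv2.INTER_CUBIC)
    cv2.imwrite('pics/'+f+'.png',im[:,:,::-1]); 
def ray(c,u,v):
    K=np.array([[c['fx'],0,c['cx']],[0,c['fy'],c['cy']],[0,0,1.]])
    d=c.get('distortion',c.get('dist'))
    p=cv2.undistortPoints(np.array([[[u,v]]],float),K,np.array(d,float) if d is not None else None)[0,0]
    R=np.array(c['rotation'],float)
    return np.array(c['xyz']),R@np.array([p[0],-p[1],-1.])
def plane(c,u,v,z):
    o,d=ray(c,u,v); return o+d*(z-o[2])/d[2]
E
python3 - <<'E'
from h import *
save('top','top0');save('scene','scene0')
for n in('top','scene','wrist'):print(n,calibration(n))
print(get_state())
E
```

```text
top {'fx': 452.2359610713229, 'fy': 452.2359610713229, 'cx': 330.7370937976747, 'cy': 233.63299019760842, 'xyz': array([0.46587667, 0.05874301, 0.91653034]), 'rotation': array([-0.70607237, -0.02483656,  0.03331057,  0.70691963])}
scene {'fx': 549.4323806865599, 'fy': 549.4323806865599, 'cx': 323.6528818758726, 'cy': 244.69920343722484, 'xyz': array([0.05581447, 0.89292616, 0.58810683]), 'rotation': array([-0.19934997, -0.128237  ,  0.48310926,  0.84286435])}
wrist {'fx': 409.11129285268953, 'fy': 409.11129285268953, 'cx': 315.0057060051109, 'cy': 243.02323346106715, 'xyz': array([ 0.23734837, -0.53042571,  0.37259359]), 'rotation': array([ 0.78835167, -0.12787045,  0.09747403, -0.59384308])}
{'clock': 0.1, 'qpos': array([-1.41301182e+00,  2.76508013e-01,  1.50599915e+00, -1.48953817e-05,
        1.36070682e+00, -1.20977453e-01]), 'qd': array([ 0.00038519, -0.00266232, -0.00226572,  0.00095088, -0.00234386,
        0.00023795]), 'effort': array([ 9.47734807e-04, -4.17699838e+01, -2.46405333e+01, -1.54187142e-04,
        5.78054940e-03,  9.55122232e-06]), 'position': array([ 0.15814768, -0.55233319,  0.2305427 ]), 'ee_rot': array([-8.10394306e-04,  9.90301645e-01,  1.38931621e-01, -2.21997010e-05]), 'contact_force': array([ 0.22937146, -0.33234872,  1.09807664]), 'moment': array([-0.01365287, -0.00271617, -0.03217125]), 'gripper_force': 0.0, 'width': 0.0853166259218585}
```

View pics/top0.png

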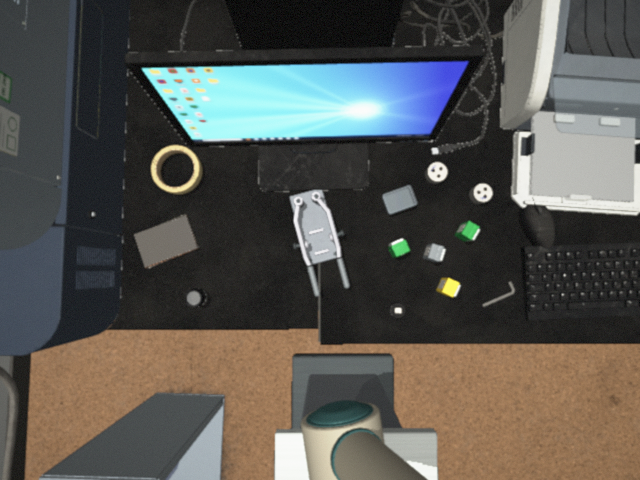

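View pics/scene0.png

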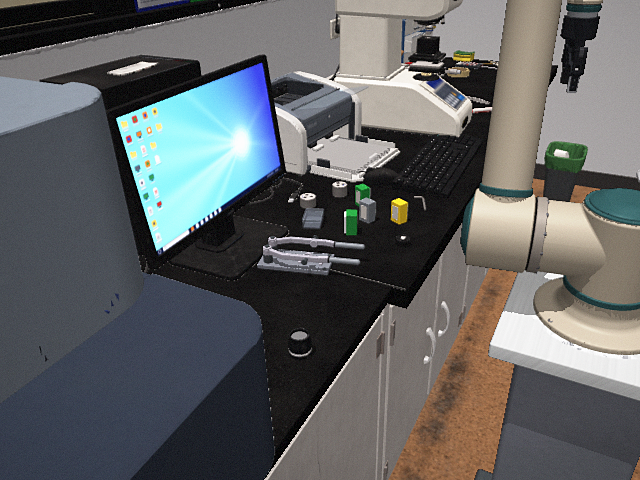

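Add to h.py:
```python
from scipy.spatial.transform import Rotation as Rn
_r=ray
def cal(n):
    c=dict(calibration(n)); q=np.array(c['rotation'])
    c['rotation']=Rn.from_quat([q[1],q[2],q[3],q[0]]).as_matrix(); return c
def proj(c,P):
    p=c['rotation'].T@(np.array(P)-c['xyz']); return (c['cx']+c['fx']*p[0]/-p[2], c['cy']-c['fy']*p[1]/-p[2])
```

```text
(no output)
```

Seen: the press is at about (318,240) in top, with handles toward the robot and pivots at (297,203)/(318,196). Candidates for the cassette are grey at (434,253), greens at (399,247) and (469,231), and yellow at (449,287). The grey one fits the description. I'll check it in a close crop.

Run:
```python
from h import *
t=np.load('pics/top0.npy')[185:305,280:480]; s=np.load('pics/scene0.npy')[180:280,250:420]
a=cv2.resize(t,(800,480),interpolation=cv2.INTER_CUBIC); 
cv2.imwrite('pics/c1.png',a[:,:,::-1])
c=cal('top')
for u,v,z in[(434,253,.05),(297,203,.047),(318,196,.047),(314,287,.035),(346,280,.035)]:print(u,v,plane(c,u,v,z))
```

```text
434 253 [ 0.49983801 -0.15005179  0.05      ]
297 203 [0.59718933 0.11355558 0.047     ]
318 196 [0.61091105 0.07286659 0.047     ]
314 287 [0.43488549 0.0806937  0.035     ]
346 280 [0.44825219 0.01864192 0.035     ]
```

View pics/c1.png

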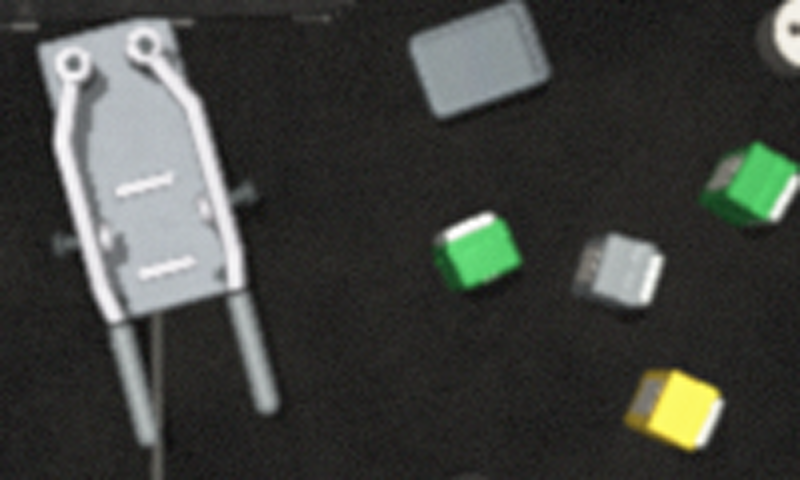

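The crop confirms the plain grey case with its bright lid toward the right (world -y). It is at crop (627,268), which is full (436,252). Press axis is about +14° and cassette yaw about -15°.

Run:
```python
from h import *
c=cal('top')
P=lambda u,v,z:plane(c,280+u/4-.4,185+v/4-.4,z)[:2]
pl,pr=P(73,64,.047),P(145,45,.047)
r1,r2=P(145,184,.014),P(166,268,.014)
hl=[P(120,330,.041),P(147,436,.041)];hr=[P(238,293,.041),P(270,408,.041)]
ang=lambda d:np.degrees(np.arctan2(d[1],d[0]))
print('piv',pl,pr,np.linalg.norm(pl-pr),ang(pl-pr)-90)
print('ribs',r1,r2,(r1+r2)/2,np.linalg.norm(r1-r2),ang(r1-r2))
print('h',hl,hr,ang(hl[0]-hl[1]),ang(hr[0]-hr[1]))
l=[P(663,250,.046),P(650,305,.046)]
print('lid',l,np.linalg.norm(l[0]-l[1]),ang(l[0]-l[1]))
m=P(626,268,.05);print('cass',m)
s=get_state();print(s['position'],2*np.degrees(np.arctan2(s['ee_rot'][2],s['ee_rot'][1]))-90)
```

```text
piv [0.60188607 0.11192929] [0.61120411 0.07704099] 0.03611121081027283 14.95364017591622
ribs [0.54639687 0.0776641 ] [0.50431773 0.06714804] [0.5253573  0.07240607] 0.0433732773274979 14.03147426417484
h [array([0.47327766, 0.08908405]), array([0.42248796, 0.07601466])] [array([0.49103391, 0.0320795 ]), array([0.43572719, 0.01685285])] 14.430489346113983 15.392909878996658
lid [array([ 0.51136924, -0.17324736]), array([ 0.48484544, -0.16636369])] 0.02740249556840485 -14.54888770530501
cass [ 0.50252316 -0.15415404]
[ 0.15814768 -0.55233319  0.2305427 ] -74.02793774827705
```

Emit:
apply_moves:
  steps: [34.4,39.8,-3,59,34.4,39.8,-3,59,34.4,39.8,-3,59,34.4,39.8,-3,59,34.4,39.8,-3,59,34.4,39.8,-3,59,34.4,39.8,-3,59,34.4,39.8,-3,59]
  jaw: 60
  newtons: 30

```text
clock: 0.77
position: [0.3765, -0.2991, 0.212]
ee_rot: [-0.0, 0.801, 0.599, 0.0]
contact_force: [0.8, -0.7, 1.4]
width: 0.0654
gripper_force: 0.0
```

Emit:
apply_moves:
  steps: [12.6,14.5,-1.2,1.5,12.6,14.5,-1.2,1.5,12.6,14.5,-1.2,1.5,12.6,14.5,-1.2,1.5,12.6,14.5,-1.2,1.5,12.6,14.5,-1.2,1.5,12.6,14.5,-1.2,1.5]

```text
clock: 1.35
position: [0.5021, -0.1549, 0.1997]
ee_rot: [-0.0, 0.794, 0.608, -0.001]
contact_force: [-0.8, -0.5, 0.1]
width: 0.0657
gripper_force: 0.0
```

Run:
```python
from h import *
c=cal('wrist');print(get_state()['position'],get_state()['ee_rot'])
save('wrist','w1')
print(c['xyz'],proj(c,[.502,-.154,.05]),proj(c,[.525,.0725,.01]))
import pickle;pickle.dump(c,open('w1.pkl','wb'))
```

```text
[ 0.50207895 -0.15488422  0.19969705] [-4.85092262e-04  7.93567490e-01  6.08481801e-01 -5.48638373e-04]
[ 0.52406251 -0.07632677  0.34171779] (np.float64(313.97183468257083), np.float64(221.1779815657676)) (np.float64(258.4499617901184), np.float64(-125.18122583904204))
```

View pics/w1.png

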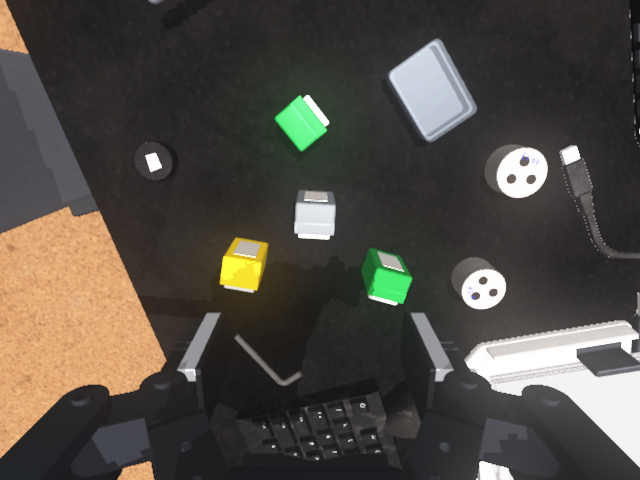

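The wrist view shows the grey cassette at about (315,216), square in the image. Its label side is at the top, lid lip at the bottom (314,236). The neighbours, yellow (244,265) and green (387,277), are clear of the finger line.

Run:
```python
from h import *
import pickle
c=pickle.load(open('w1.pkl','rb'));im=np.load('pics/w1.npy')
a=im[170:260,280:355]; g=cv2.cvtColor(a,cv2.COLOR_RGB2GRAY)
for v in (200,208,214,220,226,230,234,238):
    r=np.where(im[v,280:355].mean(1)>70)[0]+280
    print(v,r.min() if len(r) else 0,r.max() if len(r) else 0, im[v,316].mean(), im[v,300].mean())
print([int(im[v,303].mean()) for v in range(185,245)])
A=lambda u,v,z:plane(c,u,v,z)
for u,v,z in[(295,229,.05),(334,230,.05),(315,206,.05),(315,231,.05),(298,238,.046),(333,239,.046)]:print(u,v,A(u,v,z))
cv2.imwrite('pics/c2.png',cv2.resize(a,None,fx=7,fy=6,interpolation=cv2.INTER_CUBIC)[:,:,::-1])
```

```text
200 296 334 214.33333333333334 109.66666666666667
208 295 335 232.33333333333334 230.0
214 295 335 229.0 228.0
220 294 334 226.66666666666666 225.66666666666666
226 294 334 229.0 228.33333333333334
230 294 334 226.33333333333334 225.66666666666666
234 298 334 233.66666666666666 254.33333333333334
238 299 329 242.0 105.0
[55, 57, 57, 57, 69, 96, 110, 110, 111, 111, 111, 110, 111, 113, 121, 121, 110, 135, 185, 217, 229, 231, 230, 230, 230, 229, 229, 228, 228, 228, 227, 227, 226, 226, 226, 225, 224, 228, 237, 237, 230, 229, 228, 227, 226, 225, 225, 225, 235, 254, 255, 255, 252, 175, 57, 57, 58, 59, 60, 59]
295 229 [ 0.48680796 -0.1561705   0.05      ]
334 230 [ 0.51462768 -0.16442173  0.05      ]
315 206 [ 0.50570716 -0.1431099   0.05      ]
315 231 [ 0.5007706  -0.16151633  0.05      ]
298 238 [ 0.48654499 -0.16470761  0.046     ]
333 239 [ 0.51201769 -0.17235252  0.046     ]
```

View pics/c2.png

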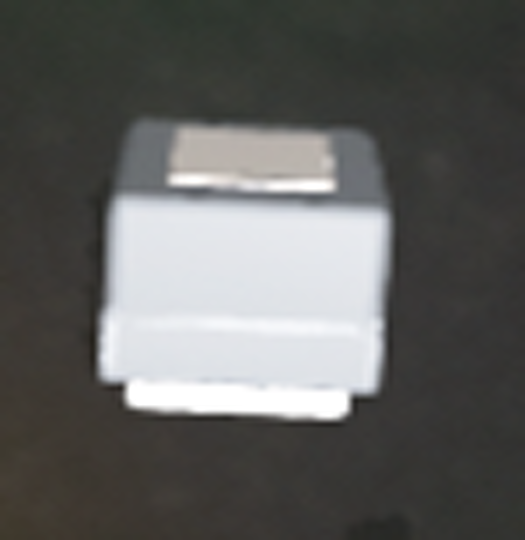

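Emit:
apply_moves:
  steps: [0,0.2,-4,-1,0,0.2,-8,-1,0,0.2,-12,-1,0,0.2,-14.5,-1,0,0.2,-16,-1,0,0.2,-16.9,-1,0,0.2,-16.9,-1,0,0.2,-16.9,-1]

```text
clock: 2.07
position: [0.5017, -0.1551, 0.0317]
ee_rot: [0.0, 0.8, 0.6, -0.0]
contact_force: [0.4, -0.5, 0.2]
width: 0.0653
gripper_force: 0.0
```

Emit:
apply_moves:
  steps: [0,0,0,0,0,0,0,0,0,0,0,0,0,0,0,0,0,0,0,0,0,0,0,0,0,0,0,0]
  jaw: 255
  newtons: 30

```text
clock: 2.65
position: [0.5026, -0.1546, 0.0327]
ee_rot: [0.001, 0.8, 0.6, 0.0]
contact_force: [-0.4, -0.7, 5.9]
width: 0.0293
gripper_force: 32.9
```

Emit:
apply_moves:
  steps: [0,0,2,0,0,0,5,0,0,0,9,0,0.5,3,11,5,1,7,11,12,1.5,11,11,19,1.8,15,11,26,2,19,11,31]

```text
clock: 3.32
position: [0.5218, 0.0378, 0.1417]
ee_rot: [0.0, 0.608, 0.794, 0.0]
contact_force: [0.7, -0.8, -0.8]
width: 0.0295
gripper_force: 32.0
```

Emit:
apply_moves:
  steps: [0.2,2.5,0,0,0.2,3.6,0,0,0.2,3.6,0,0,0.2,3.6,0,0,0.2,3.6,0,0]

```text
clock: 3.73
position: [0.5237, 0.0706, 0.1412]
ee_rot: [0.0, 0.611, 0.792, -0.001]
contact_force: [-0.8, 0.2, -1.9]
width: 0.0292
gripper_force: 32.0
```

Run:
```python
from h import *
s=get_state();print(s['position'],s['ee_rot'],s['width'])
c=cal('wrist');save('wrist','w2')
import pickle;pickle.dump(c,open('w2.pkl','wb'))
print(proj(c,[.525,.0725,.01]))
```

```text
[0.52373392 0.07063269 0.14123054] [ 2.32100993e-04  6.10610110e-01  7.91931172e-01 -5.09427505e-04] 0.029234079251985966
(np.float64(316.7473367779833), np.float64(226.79318492187153))
```

View pics/w2.png

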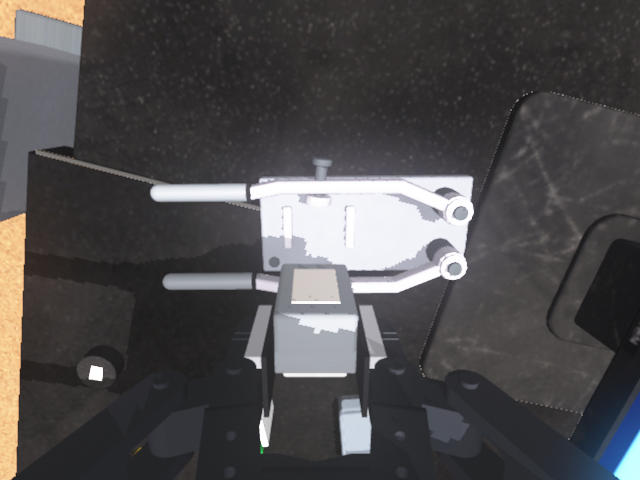

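Wrist view: nest ribs at (287,227) and (349,227), posts at (459,212) and (452,266), held cassette edge of top/+y face from (275,315) to (358,313), held straight.

Run:
```python
from h import *
import pickle
c=pickle.load(open('w2.pkl','rb'))
A=lambda u,v,z:plane(c,u,v,z)[:2]
ang=lambda d:np.degrees(np.arctan2(d[1],d[0]))
r1,r2=A(349.5,227,.014),A(287.5,227,.014);p1,p2=A(459,212,.047),A(452.5,266,.047)
print('ribs',(r1+r2)/2,np.linalg.norm(r1-r2),ang(r1-r2))
print('posts',p1,p2,np.linalg.norm(p1-p2),ang(p1-p2)-90)
m=(p1+p2)/2;y=np.radians(14.6)
print('nest from posts',m-.085*np.array([np.cos(y),np.sin(y)]))
for v in (192,281):print('handle',v,A(158,v,.035),A(245,v,.035))
z=.1585
e1,e2=A(275,315,z),A(358,313,z);q=(e1+e2)/2
print('cass',e1,e2,np.linalg.norm(e1-e2),ang(e2-e1)); d=(e2-e1)/np.linalg.norm(e2-e1)
print('centre',q-.012*np.array([-d[1],d[0]]))
```

```text
ribs [0.5258847  0.07379017] 0.0424793854662515 14.767136050336752
posts [0.60144498 0.11329693] [0.61006601 0.07991097] 0.03448107042121665 14.47880874794049
nest from posts [0.52350022 0.07517805]
handle 192 [0.42303201 0.0761947 ] [0.47472114 0.08981791]
handle 281 [0.43116402 0.01676449] [0.48675208 0.03142084]
cass [0.50759698 0.08035878] [0.53480626 0.08832508] 0.02835149542629741 16.318914397114348
centre [0.52457342 0.07282538]
```

Emit:
apply_moves:
  steps: [0,0.1,-2.5,0,0,0.1,-5,0,0,0.1,-7,0,0,0.1,-8.5,0,0,0.1,-9.2,0,0,0.1,-9.7,0,0,0.1,-9.7,0]

```text
clock: 4.37
position: [0.5239, 0.0719, 0.0441]
ee_rot: [-0.0, 0.611, 0.792, -0.0]
contact_force: [-0.8, -0.1, -2.4]
width: 0.03
gripper_force: 32.0
```

Emit:
apply_moves:
  steps: [0,0,-0.1,0,0,0,-0.1,0,0,0,-0.1,0]

```text
clock: 4.62
position: [0.5244, 0.0727, 0.044]
ee_rot: [0.001, 0.61, 0.792, 0.0]
contact_force: [0.2, -0.1, -1.9]
width: 0.0293
gripper_force: 32.0
```

Emit:
apply_moves:
  steps: [0,0,-0.15,0,0,0,-0.15,0,0,0,-0.15,0]

```text
clock: 4.87
position: [0.5245, 0.0729, 0.0427]
ee_rot: [0.001, 0.61, 0.792, 0.0]
contact_force: [-0.7, -0.8, 3.9]
width: 0.0293
gripper_force: 32.6
```

Emit:
apply_moves:
  steps: [0,0,0,0,0,0,0,0,0,0,0,0,0,0,0,0,0,0,0,0,0,0,0,0]
  jaw: 110

```text
clock: 5.37
position: [0.5238, 0.073, 0.0418]
ee_rot: [-0.0, 0.61, 0.792, -0.0]
contact_force: [0.2, 0.0, 0.2]
width: 0.0485
gripper_force: 0.0
```

Emit:
apply_moves:
  steps: [0,0,1.5,0,0,0,4,0,0,0,7,0,0,0,10,0,0,0,11,0,0,0,11,0,0,0,11,0]
  jaw: 60

```text
clock: 5.95
position: [0.5236, 0.073, 0.1517]
ee_rot: [0.0, 0.61, 0.792, 0.0]
contact_force: [0.0, -0.7, 0.4]
width: 0.0656
gripper_force: 0.0
```

Run:
```python
from h import *
s=get_state();print(s['position'],s['ee_rot'],s['width'])
c=cal('wrist');save('wrist','w3',(120,130,520,330),2)
import pickle;pickle.dump(c,open('w3.pkl','wb'))
print(proj(c,[.525,.0735,.06]))
```

```text
[0.52361278 0.07296097 0.15166629] [9.85678056e-05 6.10356702e-01 7.92126680e-01 9.31906860e-05] 0.06562439876600563
(np.float64(316.47240008668365), np.float64(247.37880161827596))
```

View pics/w3.png

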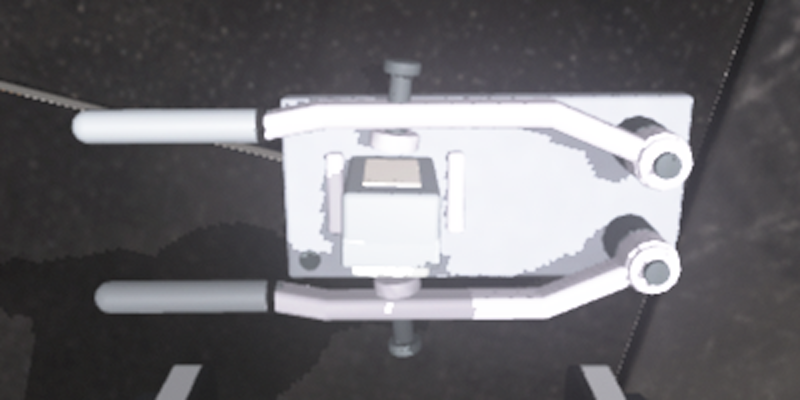

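The cassette stands square between the ribs (crop ≈(392,230)), with both pads clear of it and fingers off. Next I'll turn 90° and move over the grips.

Emit:
apply_moves:
  steps: [-6.7,-1.8,0,-90,-6.7,-1.8,0,-90,-6.7,-1.8,0,-90,-6.7,-1.8,0,-90,-6.7,-1.8,0,-90,-6.7,-1.8,0,-90,-6.7,-1.8,0,-90,-6.7,-1.8,0,-90]
  jaw: 0
  newtons: 20

```text
clock: 6.67
position: [0.4553, 0.055, 0.1497]
ee_rot: [-0.001, 0.917, 0.4, -0.002]
contact_force: [0.2, -0.2, 0.5]
width: 0.0857
gripper_force: 0.0
```

Emit:
apply_moves:
  steps: [0,0,0,-32.8,0,0,0,-32.8,0,0,0,-32.8,0,0,0,-32.8,0,0,0,-32.8,0,0,0,-32.8,0,0,0,-32.8]

```text
clock: 7.25
position: [0.4557, 0.055, 0.1503]
ee_rot: [-0.0, 0.992, 0.129, -0.002]
contact_force: [0.5, -0.1, 0.4]
width: 0.0855
gripper_force: 0.0
```

Run:
```python
from h import *
s=get_state();print(s['position'],s['ee_rot'],2*np.degrees(np.arctan2(s['ee_rot'][2],s['ee_rot'][1]))-90,s['width'])
c=cal('wrist');save('wrist','w4')
import pickle;pickle.dump(c,open('w4.pkl','wb'))
print(c['xyz'],proj(c,[.525,.0735,.06]),proj(c,[.450,.084,.035]),proj(c,[.4645,.0269,.035]))
```

```text
[0.45572326 0.05495807 0.15027508] [-2.36113393e-04  9.91683749e-01  1.28686769e-01 -1.73233525e-03] -75.21255270098557 0.08554942792363986
[0.53583291 0.07546601 0.292027  ] (np.float64(313.8771045401982), np.float64(125.68668446371547)) (np.float64(269.57013112227406), np.float64(234.00320358441175)) (np.float64(359.011703269736), np.float64(234.87807662342263))
```

View pics/w4.png

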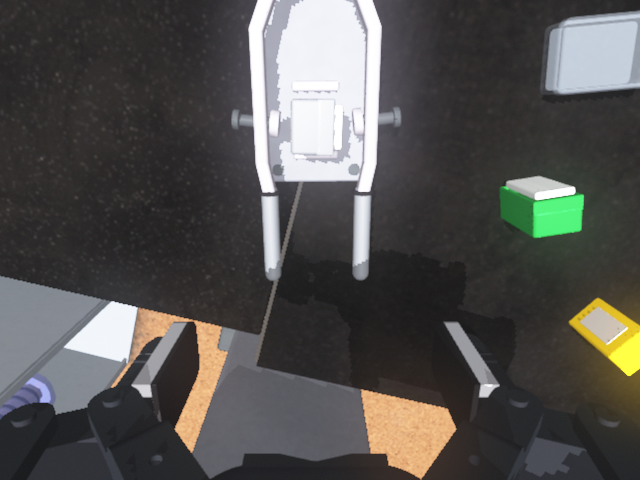

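Wrist view: grips at columns 271 and 362 (row 235), midpoint 316, matching the tool axis. The cassette stands at (315,127) between the pads. I'll descend around the grips.

Emit:
apply_moves:
  steps: [0,-0.1,-4,0,0,-0.1,-8,0,0,-0.1,-10.5,0,0,-0.1,-12.5,0,0,-0.1,-13.5,0,0,-0.1,-13.9,0,0,-0.1,-13.9,0]

```text
clock: 7.88
position: [0.4559, 0.054, 0.0117]
ee_rot: [-0.0, 0.992, 0.128, -0.001]
contact_force: [-0.9, -0.3, -0.1]
width: 0.0852
gripper_force: 0.0
```

Emit:
apply_moves:
  steps: [0,0,0,0,0,0,0,0,0,0,0,0]
  jaw: 40

```text
clock: 8.13
position: [0.4576, 0.054, 0.0137]
ee_rot: [0.0, 0.992, 0.128, 0.001]
contact_force: [0.5, 0.1, 0.6]
width: 0.0721
gripper_force: 0.1
```

Emit:
apply_moves:
  steps: [0,0,0,0,0,0,0,0,0,0,0,0]
  jaw: 70

```text
clock: 8.38
position: [0.4574, 0.0539, 0.0135]
ee_rot: [0.0, 0.992, 0.128, 0.001]
contact_force: [1.1, -0.3, 2.7]
width: 0.0617
gripper_force: 1.5
```

Emit:
apply_moves:
  steps: [0,0,0,0,0,0,0,0,0,0,0,0]
  jaw: 100

```text
clock: 8.63
position: [0.4571, 0.0539, 0.013]
ee_rot: [0.0, 0.992, 0.128, 0.0]
contact_force: [-0.2, 0.0, 3.2]
width: 0.0522
gripper_force: 1.8
```

Emit:
apply_moves:
  steps: [0,0,0,0,0,0,0,0]
  jaw: 108

```text
clock: 8.8
position: [0.457, 0.054, 0.0129]
ee_rot: [0.0, 0.992, 0.128, 0.0]
contact_force: [-0.3, 0.0, 2.5]
width: 0.0492
gripper_force: 1.8
```

Emit:
apply_moves:
  steps: [0,0,0,0,0,0,0,0]
  jaw: 114

```text
clock: 8.97
position: [0.4569, 0.0539, 0.0128]
ee_rot: [0.0, 0.992, 0.128, 0.0]
contact_force: [0.4, -0.2, 2.5]
width: 0.0477
gripper_force: 1.9
```

Emit:
apply_moves:
  steps: [0,0,0,0,0,0,0,0]
  jaw: 119

```text
clock: 9.13
position: [0.4569, 0.0539, 0.0128]
ee_rot: [0.0, 0.992, 0.128, 0.0]
contact_force: [0.9, 0.9, 2.2]
width: 0.0456
gripper_force: 1.9
```

Emit:
apply_moves:
  steps: [0,0,0,0,0,0,0,0]
  jaw: 123

```text
clock: 9.3
position: [0.4569, 0.054, 0.0129]
ee_rot: [0.0, 0.992, 0.128, 0.0]
contact_force: [-0.5, 0.6, 2.6]
width: 0.0445
gripper_force: 2.0
```

Emit:
apply_moves:
  steps: [0,0,0,0,0,0,0,0]
  jaw: 127

```text
clock: 9.47
position: [0.4568, 0.054, 0.0129]
ee_rot: [-0.0, 0.992, 0.128, -0.0]
contact_force: [-0.6, -0.3, 3.9]
width: 0.0426
gripper_force: 2.8
```

Emit:
apply_moves:
  steps: [0,0,0,0,0,0,0,0]
  jaw: 131

```text
clock: 9.63
position: [0.4568, 0.0541, 0.0131]
ee_rot: [-0.0, 0.992, 0.128, -0.0]
contact_force: [-0.8, 0.6, 5.3]
width: 0.0417
gripper_force: 9.2
```

Emit:
apply_moves:
  steps: [0,0,0,0,0,0,0,0]
  jaw: 133

```text
clock: 9.8
position: [0.4568, 0.0542, 0.0132]
ee_rot: [-0.0, 0.992, 0.128, 0.0]
contact_force: [-0.8, 0.7, 6.5]
width: 0.0411
gripper_force: 13.8
```

Emit:
apply_moves:
  steps: [0,0,0,0,0,0,0,0]
  jaw: 135

```text
clock: 9.97
position: [0.4567, 0.0543, 0.0132]
ee_rot: [-0.0, 0.992, 0.127, -0.0]
contact_force: [-0.4, 2.4, 6.9]
width: 0.0403
gripper_force: 12.3
```

Emit:
apply_moves:
  steps: [0,0,0,0,0,0,0,0]
  jaw: 137

```text
clock: 10.13
position: [0.4567, 0.0544, 0.0133]
ee_rot: [-0.0, 0.992, 0.127, 0.0]
contact_force: [-0.7, 1.6, 7.8]
width: 0.0398
gripper_force: 10.0
```

Emit:
apply_moves:
  steps: [0,0,0,0,0,0,0,0]
  jaw: 139

```text
clock: 10.3
position: [0.4567, 0.0543, 0.0133]
ee_rot: [-0.0, 0.992, 0.128, 0.0]
contact_force: [-0.6, 1.5, 7.8]
width: 0.039
gripper_force: 7.3
```

Emit:
apply_moves:
  steps: [0,0,0,0,0,0,0,0]
  jaw: 141

```text
clock: 10.47
position: [0.4568, 0.0542, 0.0131]
ee_rot: [-0.0, 0.992, 0.128, 0.0]
contact_force: [-0.5, 1.1, 4.8]
width: 0.038
gripper_force: 3.4
```

Emit:
apply_moves:
  steps: [0,0,0,0,0,0,0,0]
  jaw: 142

```text
clock: 10.63
position: [0.4567, 0.054, 0.0128]
ee_rot: [-0.0, 0.992, 0.128, -0.0]
contact_force: [-1.0, 0.9, 2.8]
width: 0.038
gripper_force: 2.5
```

Emit:
apply_moves:
  steps: [0,0,0,0,0,0,0,0]
  jaw: 143

```text
clock: 10.8
position: [0.4567, 0.054, 0.0128]
ee_rot: [0.0, 0.992, 0.128, -0.0]
contact_force: [-0.7, 0.8, 4.4]
width: 0.0374
gripper_force: 2.5
```

Emit:
apply_moves:
  steps: [0,0,0,0,0,0,0,0]
  jaw: 144

```text
clock: 10.97
position: [0.4568, 0.0539, 0.0128]
ee_rot: [0.0, 0.992, 0.128, -0.0]
contact_force: [-0.4, 0.3, 2.7]
width: 0.0373
gripper_force: 2.5
```

Force has fallen to a flat 2.5 N (springs only), so the lid has snapped. Releasing.

Emit:
apply_moves:
  steps: [0,0,0,0,0,0,0,0,0,0,0,0]
  jaw: 110

```text
clock: 11.22
position: [0.4566, 0.0539, 0.0124]
ee_rot: [0.0, 0.992, 0.128, -0.0]
contact_force: [-0.5, -0.6, -1.6]
width: 0.0488
gripper_force: 1.8
```

Emit:
apply_moves:
  steps: [0,0,0,0,0,0,0,0,0,0,0,0,0,0,0,0]
  jaw: 60

```text
clock: 11.55
position: [0.4566, 0.0539, 0.0127]
ee_rot: [0.0, 0.992, 0.128, -0.0]
contact_force: [0.2, 0.1, -1.6]
width: 0.0652
gripper_force: 1.4
```

Emit:
apply_moves:
  steps: [0,0,0,0,0,0,0,0,0,0,0,0,0,0,0,0,0,0,0,0,0,0,0,0]
  jaw: 0

```text
clock: 12.05
position: [0.4569, 0.0539, 0.0129]
ee_rot: [0.0, 0.992, 0.128, 0.0]
contact_force: [0.3, 0.6, 1.0]
width: 0.0856
gripper_force: 0.0
```

Emit:
apply_moves:
  steps: [0,0,2,0,0,0,5,0,0,0,9,0,0,0,13,0,0,0,13.9,0,0,0,13.9,0,0,0,13.9,0]

```text
clock: 12.63
position: [0.4566, 0.054, 0.1518]
ee_rot: [0.0, 0.992, 0.128, 0.0]
contact_force: [-0.4, 0.2, -0.1]
width: 0.0855
gripper_force: 0.0
```

Run:
```python
from h import *
s=get_state();print(s['position'],s['width'],s['contact_force'])
im=np.asarray(get_image('wrist'));np.save('pics/w5.npy',im)
o=np.load('pics/w4.npy')
f=lambda a:cv2.resize(a[70:200,215:415],None,fx=2,fy=4,interpolation=cv2.INTER_CUBIC)
f=lambda a:cv2.resize(a[80:180,250:380],(400,308),interpolation=cv2.INTER_CUBIC)
cv2.imwrite('pics/c5.png',np.hstack([f(o),f(im)])[:,:,::-1])
```

```text
[0.45662449 0.05395809 0.15182538] 0.08554326226406436 [-0.4303147   0.22535322 -0.14769695]
```

View pics/c5.png

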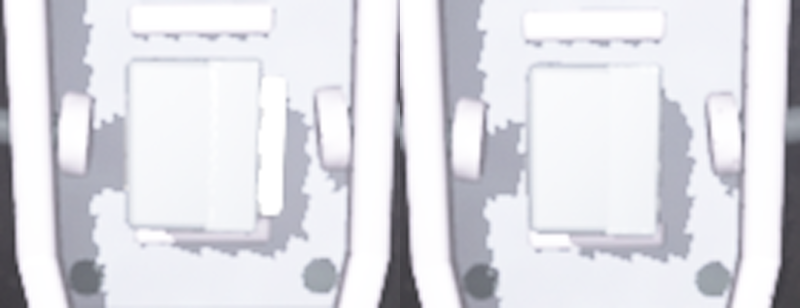

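The before and after views show the proud lid strip (left, (270,145)) gone on the right. The cassette stands upright and centred, clear of both pads.

```bash
python3 -c "
from rig import *
print(sign_off())"
```

```text
the job is handed in; nothing more can be done
None
```

The lid snapped home with the gripper's force reading peaking at about 14 N per grip. The handles have sprung back, the closed cassette is standing in the nest clear of both pads, and the job is handed in (no verdict was returned).

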